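# Fit a new cutter to the shop's pencil sharpener and hold it home

## Task

The shop's electric pencil sharpener is open for a new cutter. Take the orange-capped cutter out of the wooden stand, turn it until its cross-shaped splines mesh with the sharpener's drive socket, slide it fully home against the spring until its collar sits on the hub, and keep pressing: finish with the gripper still on the cutter, holding it down there. Leave the worn black-capped cutter, the clear hood, the pencil cup and the tape dispenser where they are.

Things in the scene. Friction and masses are not known exactly. Their poses are not given: they have to be found in the camera images.
- new_cutter: New cutter unit, 98 mm tall, about 0.18 kg, loose, upright in a hole of the stand, any yaw. Origin on its axis at the nose tip (lowest point), z up to the cap. Upward: tapered round nose 0-8 mm (6 to 13.6 mm wide), cross of steel lugs 8-24 mm, collar 24-28 mm (42 mm diameter), round fluted cutter 28-68 mm (26 mm diameter), square orange cap 68-98 mm. In the stand the tip is 6 mm above the table.
- cutter_cap (a point): Grip point on the new cutter's axis in its orange cap, 86 mm above the nose tip, 12 mm below the cap's top; axes as the cutter's. The cap is 28 x 28 mm, its faces square to own x and y.
- cutter_lugs (a point): Centre of the new cutter's cross of four lugs, on its axis 16 mm above the nose tip; axes as the cutter's. The lugs point along own +-x and +-y, the way the cap's faces look; 32 mm from end to end, 8 mm wide, 16 mm high, lower edges rounded.
- hub_mouth (a point): Centre of the drive hub's mouth, in its top face, 86 mm above the table; z up, x and y turn with the hub and run along the two crossed slots (11.5 mm wide, 36 mm end to end) in a 48 mm square aluminium block. Cutter fits at any of four quarter-turns, 0.1 rad play. Hub angle varies; turns stiffly (0.3 N m). Home: nose tip 24 mm below the mouth, collar resting on the hub.
- ejector (a joint): Brass spring pin in the middle of the socket: how far it is pressed down (m), 0 free, about 0.008 with the cutter fully home. The nose meets it 16 mm below the mouth (lugs then 8 mm in). It pushes up with 3.5 N at first, 9 N when home: the cutter's weight does not seat it, and it rises again if let go.
- sharpener: Fixed pencil sharpener without its hood: grey case 150 (own x) x 200 (own y) x 60 mm high, origin on the table under the drive hub's axis at the middle of the case; a blue motor housing stands on the case at own y 52 to 97 mm, its top 105 mm above the table.
- stand: Fixed wooden stand, 75 (own x) x 190 (own y) x 30 mm high, origin at the centre of its underside, with two round holes, 37 mm in diameter, at own y -55 and +55 mm. One holds the new cutter, the other the worn one.
- worn_cutter: Worn cutter, same shape and size as the new one, with a black cap; loose in the other hole of the stand. Origin at its nose tip, 6 mm above the table. Leave alone.
- hood: Clear plastic hood, 90 (own x) x 140 (own y) x 70 mm high, loose on the counter beyond the work. Origin at the centre of its underside. Leave alone.
- pencil_cup: Red cup of pencils, 72 mm diameter, 165 mm tall over the pencils, loose. Origin at the centre of its underside. Leave alone.
- tape_dispenser: Black tape dispenser, 150 (own x) x 60 (own y) x 88 mm high, loose. Origin at the centre of its underside. Leave alone.

How it is judged:
On the way, in this order (a step that is already met when the one before it is completed fails the run):
1. the new cutter is lifted clear of the stand in the gripper (height (world z) of new_cutter above 0.045 m and contact force between the fingers and new_cutter above 1 N), for 0.2 s.
2. its splines have meshed: lugs in the socket's slots, the cutter upright (z of new_cutter in the frame of hub_mouth below -0.012 m and horizontal distance between new_cutter and hub_mouth below 0.004 m and (angle between the x axis of new_cutter and the x axis of hub_mouth, either way round below 0.15 rad or angle between the x axis of new_cutter and the y axis of hub_mouth, either way round below 0.15 rad) and angle between new_cutter's own z axis and vertical below 0.12 rad), for 0.1 s.
At the end, for the whole second after the job is handed in: For the last second the new cutter is upright (0.1 rad) in the socket, meshed (0.15 rad to a slot, 4 mm to the axis), its nose 22 mm or more below the mouth (home is 24), the spring pin pressed over 6 mm, the cutter still, the gripper pressing on it (z of new_cutter in the frame of hub_mouth below -0.022 m and horizontal distance between new_cutter and hub_mouth below 0.004 m and (angle between the x axis of new_cutter and the x axis of hub_mouth, either way round below 0.15 rad or angle between the x axis of new_cutter and the y axis of hub_mouth, either way round below 0.15 rad) and angle between new_cutter's own z axis and vertical below 0.1 rad and value of joint ejector above 0.006 m and contact force between the fingers and new_cutter above 1 N and linear speed of new_cutter below 0.02 m/s); the arm keeps its last pose, push and grip.
It fails at once if the worn cutter was disturbed (moved over 25 mm) (distance of worn_cutter from where it was at the start of the episode above 0.025 m).
It fails at once if the hood was disturbed (moved over 25 mm) (distance of hood from where it was at the start of the episode above 0.025 m).
It fails at once if the pencil cup was disturbed (moved over 25 mm) (distance of pencil_cup from where it was at the start of the episode above 0.025 m).
It fails at once if the tape dispenser was disturbed (moved over 25 mm) (distance of tape_dispenser from where it was at the start of the episode above 0.025 m).
It also fails if it takes over 42 s, if anything falls off the work surface, if the arm or the gripper's body presses on something with over 40 N, if the wrist force passes 120 N, or if a joint passes its speed limit or range.

## Robot

A 6-joint arm with a two-finger parallel gripper is mounted at the origin on the work surface. World frame = base frame: x ahead of the robot, y to its left, z up, the work surface at z = 0. Lengths are in m, angles in rad, forces in N, time in s.
With the tool pointing down it reaches from about 0.35 to 0.775 m from the base axis. Payload 7.3 kg.
Tool frame: the origin (TCP) lies on the centre line of the jaws, within the pads' length; the fingertips stand tip_reach ahead of it and the grasp point (between the pads) lies 6 mm ahead of it (tip_reach is the distance from the TCP to the fingertips, in m); x points along the fingers, y is the direction in which the jaws open and shut, and the axes are right-handed (so a half turn about x gives the same grasp; the last joint's range is limited). The gripper opens to 92 mm and grips with 3 to 60 N. Pads are 19 mm wide; open, the fingers measure 130 mm over their backs; the gripper's body (75 mm by 190 mm) begins 47 mm behind the grasp point.
Start: joints at [-1.432, 0.342, 1.524, -0, 1.275, -0.146], TCP at [0.148, -0.504, 0.252] pointing down, gripper open.
Joint ranges: [-2.53, 2.53], [-0.77, 2.02], [0.04, 2.7], [-1, 4.14], [0.28, 2.66], [-3.11, 3.11]. Speed limits (rad/s): [2.57, 2.57, 3.14, 3.14, 3.14, 3.14].

## Interface

Orientations are given as [roll, pitch, yaw] about the fixed x, y, z axes, in that order (R = Rz(yaw) Ry(pitch) Rx(roll)).
In Python, from cell import observe, read_camera, get_calibration, hand_in, tip_reach gives the robot as it stands. The module is installed in compiled form; this text tells all that it offers.
- The arm moves only by the shell command python3 -m crank 'ROWS' [FORCE]. ROWS is JSON, a list of rows, each an object of numbers: "fingers": the opening, from -1 (shut) to 1 (fully open); "tx", "ty", "tz": the shift along the tool's x, y, z in units of 40 mm (1.0 is 40 mm); "roll": the turn about the tool's x in units of 10 degrees (1.0 is 10 degrees). In form: [{"fingers": .., "tx": .., "ty": .., "tz": .., "roll": ..}, ...]. A call has exactly 8 rows; each row is the pose to reach, as a shift and turn from the pose commanded when the call began, along the tool's axes at that moment; what a row does not reach only later rows make up. A row lasts 1/8 s, in which the tool goes at most 62.5 mm and 10.7 degrees, less where a joint would pass 70% of its speed; a pose out of reach is approached as far as the arm can. A call with a gripper value outside its range is refused whole. The fingers move at their own pace and stop on an object; FORCE is the grip in N (left out, the last holds). Time passes only in rows, so rows that repeat a pose let the fingers close, or fill a call up. It gives the time, the measured TCP pose, the force and the opening at its end, in the units of the state.
- observe(): the state, without advancing time (a new reading comes with each control period).
- read_camera(name): name is "scene" or "top"; returns (picture, depth): 384x512x3 uint8, red, green, blue; 384x512 float32, m along the optical axis (not along the pixel's ray), 0 where there is no reading.
- get_calibration(name): a dict with "vertical_fov" (degrees; the focal length in pixels is half the picture's height over the tangent of half this angle, whatever the lens; pixels are square), "cx", "cy" (the principal point, pixels), "dist_coeffs" ([k1, k2, p1, p2, k3] as OpenCV has them; the pictures are not rectified), "pose" (4x4, takes a point from camera to world coordinates). Camera axes: x right, y down, z forward; pixel columns grow to the right and rows downward; lengths in m; the calibration is good to about 2 mm. A picture is of the moment at which its call begins. get_calibration takes no time and is no camera call.
- hand_in(): hands the job in, once; it reports no verdict.
The state is a dict: "time": time; "qpos": joint angles; "qvel": joint speeds; "joint_efforts": joint torques, N m; "tool_pos": TCP position; "tool_rot": TCP orientation; "contact_force": force on the tool from outside, world axes, zero at the start; "torque": the same for the moment, N m; "opening": finger opening in m.
Only numpy, scipy, OpenCV 4.12 (cv2) and the standard library are available. Lean on these libraries where they do the work, as an engineer would, in place of code of your own. Each camera call takes 0.05 s, during which the arm holds its last target. There are 200 camera calls.

## Working session

There is one attempt and no reset: what is moved stays moved. The work goes in short steps, Python scripts to look and compute and a shell command to move; the robot and the scene stay as the last step left them, time stands still between calls to the robot, and variables do not carry over. Pictures are saved under pics/ and viewed, about 8 in all and at most 12, crops included, and the job is handed in when it is done.

```bash
mkdir -p pics; cat > h.py <<'E'
import numpy as np, cv2
from cell import *
def K(n):
    c=get_calibration(n); f=192/np.tan(np.radians(c["vertical_fov"]/2))
    return np.array([[f,0,c["cx"]],[0,f,c["cy"]],[0,0,1.]]),np.array(c["dist_coeffs"],float),np.array(c["pose"])
def rays(n,uv):
    k,d,T=K(n); p=cv2.undistortPoints(np.array(uv,float).reshape(-1,1,2),k,d).reshape(-1,2)
    return T[:3,3],np.c_[p,np.ones(len(p))]@T[:3,:3].T
def plane(n,uv,z):
    o,r=rays(n,uv); return o+r*((z-o[2])/r[:,2])[:,None]
def cloud(n,depth,mask):
    v,u=np.nonzero(mask&(depth>0)); o,r=rays(n,np.c_[u,v]); return o+r*depth[v,u][:,None],np.c_[u,v]
E
python3 - <<'E'
from h import *
for n in("scene","top"):
    p,d=read_camera(n); np.savez(f"{n}0.npz",p=p,d=d); cv2.imwrite(f"pics/{n}0.png",p[:,:,::-1])
    print(n,get_calibration(n))
print(tip_reach,observe())
E
```

```text
scene {'vertical_fov': 50.407207202756325, 'cx': 251.40333015246873, 'cy': 194.33267789216458, 'dist_coeffs': array([-0.03483758,  0.        ,  0.        ,  0.        ,  0.        ]), 'pose': array([[ 0.51156415,  0.50657064, -0.69403768,  1.39300967],
       [ 0.85914329, -0.31399173,  0.40408168, -0.43730253],
       [-0.01322617, -0.80299152, -0.59584368,  0.74814961],
       [ 0.        ,  0.        ,  0.        ,  1.        ]])}
top {'vertical_fov': 54.83840574532395, 'cx': 252.32869103023825, 'cy': 189.73900593748345, 'dist_coeffs': array([-0.04750174,  0.        ,  0.        ,  0.        ,  0.        ]), 'pose': array([[ 0.0081345 , -0.99068478,  0.13593197,  0.47551264],
       [-0.99995575, -0.0087012 , -0.00357537,  0.016732  ],
       [ 0.00472483, -0.13589687, -0.99071172,  1.2167053 ],
       [ 0.        ,  0.        ,  0.        ,  1.        ]])}
0.025 {'time': 0.1, 'qpos': array([-1.43200627e+00,  3.42597889e-01,  1.52489408e+00,  1.62611125e-05,
        1.27537341e+00, -1.45994052e-01]), 'qvel': array([ 0.00040518, -0.00132824, -0.00117375, -0.00197405,  0.0005628 ,
       -0.00077429]), 'joint_efforts': array([ 1.98721413e-03, -4.32001376e+01, -2.44695568e+01,  7.18639442e-02,
        5.26177988e-02, -3.78681500e-05]), 'tool_pos': array([ 0.14748428, -0.5035352 ,  0.25115263]), 'tool_rot': array([-1.72900819,  1.56952351,  1.69736383]), 'contact_force': array([ 0.40345931,  0.22650952, -0.0089083 ]), 'torque': array([ 0.00104352,  0.01044003, -0.03654471]), 'opening': 0.09166518038595085}
```

View pics/top0.png

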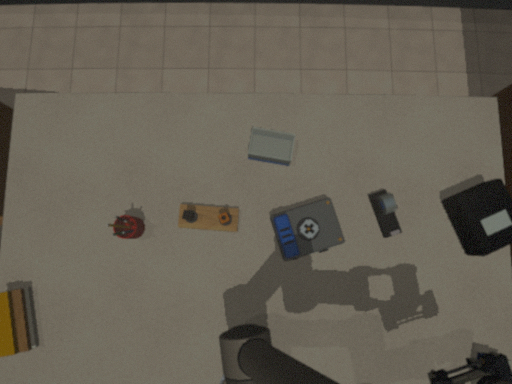

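View pics/scene0.png

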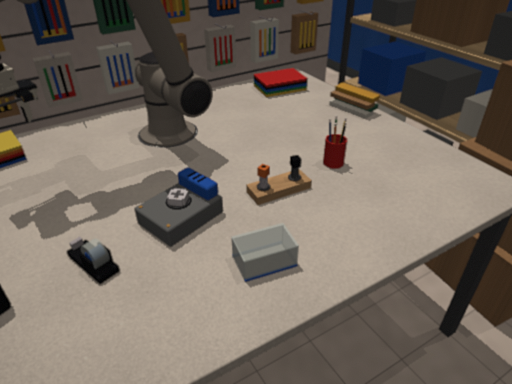

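The top view shows the orange cap at about (225,216), the black cap at (189,214), the hub at (308,229), the hood at (271,146), the cup at (128,227) and the tape dispenser at (385,212). In the scene view the cap is at (263,170) and the hub at (178,195). Next I zoom in on the cap and hub in both views.

```bash
python3 - <<'E'
from h import *
C=[("top",225,216),("top",308,229),("scene",263,175),("scene",178,197)]
t=[]
for n,u,v in C:
    p=np.load(n+"0.npz")["p"]; c=p[v-20:v+20,u-26:u+26]; c=cv2.convertScaleAbs(c,alpha=1.5)
    t.append(cv2.resize(c,(390,300),interpolation=cv2.INTER_CUBIC))
cv2.imwrite("pics/z0.png",np.vstack([np.hstack(t[:2]),np.hstack(t[2:])])[:,:,::-1])
for n in("top","scene"):
    z=np.load(n+"0.npz"); p=z["p"]; hs=cv2.cvtColor(p,cv2.COLOR_RGB2HSV)
    m=(hs[...,0]>3)&(hs[...,0]<14)&(hs[...,1]>165)&(hs[...,2]>70)
    u0,v0=(225,216) if n=="top" else (263,172)
    b=np.zeros_like(m); b[v0-15:v0+15,u0-15:u0+15]=1; m&=b
    P,uv=cloud(n,z["d"],m); print(n,m.sum(),uv.mean(0),P.mean(0),np.percentile(P[:,2],[5,50,95]))
    top=P[:,2]>.095; print(" top pts",top.sum(),P[top].mean(0) if top.any() else None)
    # hub: points at 86mm
    P,uv=cloud(n,z["d"],np.ones_like(m)); 
    u0,v0=(308,229) if n=="top" else (178,197)
    s=(abs(uv[:,0]-u0)<16)&(abs(uv[:,1]-v0)<16)&(P[:,2]>.078)&(P[:,2]<.095)
    print(" hub",s.sum(),P[s].mean(0),cv2.minAreaRect(P[s,:2].astype(np.float32)))
E
```

```text
top 6 [222.83333333 216.66666667] [0.54570003 0.10064908 0.1045708 ] [0.10328486 0.10465363 0.10567498]
 top pts 6 [0.54570003 0.10064908 0.1045708 ]
 hub 172 [ 0.51427899 -0.16083538  0.08672564] ((0.5140721797943115, -0.1608637422323227), (0.047704122960567474, 0.04751484841108322), 51.5975227355957)
scene 99 [263.23232323 170.64646465] [0.55077846 0.09425173 0.09491519] [0.08035174 0.09619143 0.10468122]
 top pts 55 [0.54918021 0.09561478 0.10138338]
 hub 233 [ 0.5088227  -0.15251504  0.08421985] ((0.5013076663017273, -0.14637383818626404), (0.05170275643467903, 0.09084885567426682), 37.26847839355469)
```

View pics/z0.png

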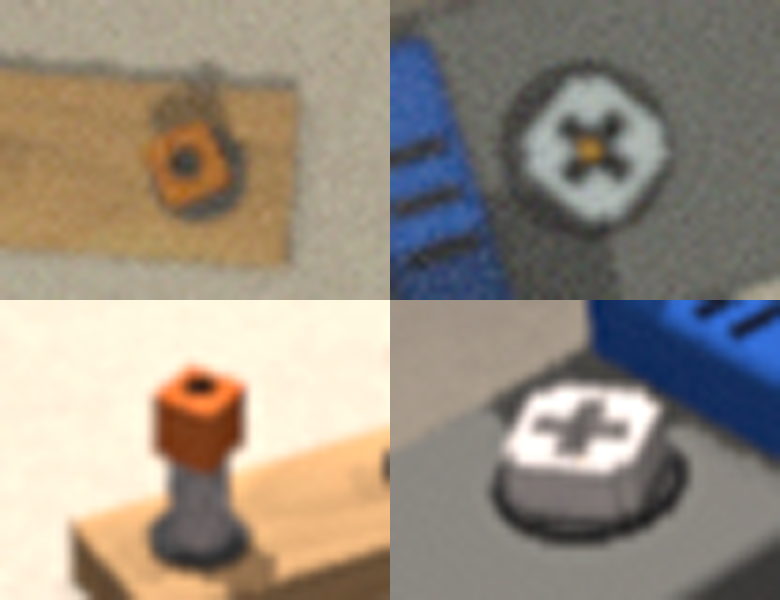

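```bash
cat > ang.py <<'E'
from h import *
def up(n,p,u0,v0,z,half=20,s=8):
    """metric ortho patch (0.25mm/px) at height z around pixel -> img, origin"""
    c=plane(n,[[u0,v0]],z)[0]; k,d,T=K(n)
    g=np.arange(-45,45.1,.5)*1e-3; X,Y=np.meshgrid(g,g,indexing='ij')
    W=np.stack([c[0]+X,c[1]+Y,np.full_like(X,z)],-1).reshape(-1,3)
    Ti=np.linalg.inv(T); uv=cv2.projectPoints(W,cv2.Rodrigues(Ti[:3,:3])[0],Ti[:3,3],k,d)[0].reshape(*X.shape,2).astype(np.float32)
    return cv2.remap(p,uv[...,0],uv[...,1],cv2.INTER_CUBIC),c,X,Y
def rect(m,c,X,Y):
    m=m.astype(np.uint8); l,lab,st,ce=cv2.connectedComponentsWithStats(m)
    # largest
    i=1+np.argmax(st[1:,4]); cn=cv2.findContours((lab==i).astype(np.uint8),cv2.RETR_EXTERNAL,cv2.CHAIN_APPROX_NONE)[0][0][:,0,:]
    q=np.c_[c[0]-.045+cn[:,1]*.0005,c[1]-.045+cn[:,0]*.0005]*1000
    (cx,cy),(w,h),a=cv2.minAreaRect(q.astype(np.float32)); return cx,cy,w,h,a%90
def cap(n,p,u,v,z=.104):
    q,c,X,Y=up(n,p,u,v,z); f=q.astype(float); R,G,B=f[...,0],f[...,1],f[...,2]
    return q,rect((R>1.9*B)&(R>(60 if n=="top" else 150)) & (R>1.45*G),c,X,Y)
def hub(n,p,u,v,z=.086):
    q,c,X,Y=up(n,p,u,v,z); g=cv2.cvtColor(q,cv2.COLOR_RGB2GRAY); t=(115 if n=="top" else 160)
    return q,rect(g>t,c,X,Y)
E
python3 - <<'E'
from ang import *
o=[]
for n,a,b in(("top",(224,217),(308,229)),("scene",(263,166),(178,193))):
    p=np.load(n+"0.npz")["p"]
    for f,x in((cap,a),(hub,b)):
        q,r=f(n,p,*x); print(n,f.__name__,np.round(r,1)); o.append(cv2.resize(cv2.convertScaleAbs(q,alpha=1.4),(290,290)))
cv2.imwrite("pics/o.png",np.vstack([np.hstack(o[:2]),np.hstack(o[2:])])[:,:,::-1])
E
```

```text
top cap [543.6  98.3  30.6  29.4  25.7]
top hub [ 494.1 -161.6    9.5   19.9   13. ]
scene cap [543.8  98.7  25.6  26.1  22.8]
scene hub [ 520.7 -148.3   17.    43.6   55.1]
```

View pics/o.png

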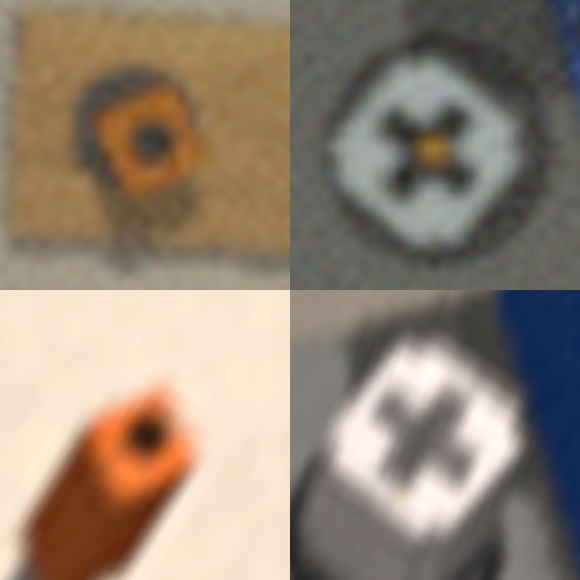

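```bash
cat >> ang.py <<'E'
def four(w,c,X,Y,r0,r1,it=15):
    """centroid and 4-fold angle (deg) of weights w, within ring"""
    x=y=0.
    for _ in range(it):
        R=np.hypot(X-x,Y-y); s=w*(R<r1); x,y=(s*X).sum()/s.sum(),(s*Y).sum()/s.sum()
    R=np.hypot(X-x,Y-y); s=w*(R<r1)*(R>r0); m=(s*np.exp(4j*np.arctan2(Y-y,X-x))).sum()
    return np.round([1e3*(c[0]+x),1e3*(c[1]+y),np.degrees(np.angle(m))/4%90,abs(m)/s.sum()],2)
E
python3 - <<'E'
from ang import *
for n,a,b in(("top",(224,217),(308,229)),("scene",(263,166),(178,193))):
    p=np.load(n+"0.npz")["p"]
    q,c,X,Y=up(n,p,*a,.104); g=cv2.cvtColor(q,cv2.COLOR_RGB2GRAY).astype(float)
    w=np.clip((45 if n=="top" else 90)-g,0,None)*(np.hypot(X,Y)<.01); print(n,"hole",four(w,c,X,Y,0,.008))
    f=q.astype(float); w=((f[...,0]>1.9*f[...,2])&(f[...,0]>(60 if n=="top" else 150))).astype(float); print(" cap4",four(w,c,X,Y,.014,.022))
    q,c,X,Y=up(n,p,*b,.086); g=cv2.cvtColor(q,cv2.COLOR_RGB2GRAY).astype(float)
    print(" levels",np.percentile(g[np.hypot(X,Y)<.02],[5,30,50,90]))
    hi=np.percentile(g[np.hypot(X,Y)<.02],90)
    w=np.clip(hi*.8-g,0,None)*(np.hypot(X,Y)<.023); print(" cross",four(w,c,X,Y,.008,.019))
    print(" block",np.round(rect(g>hi*.72,c,X,Y),1))
E
```

```text
top hole [5.4349e+02 1.0152e+02 6.3940e+01 9.0000e-02]
 cap4 [5.436e+02 1.021e+02 6.875e+01 1.600e-01]
 levels [ 42.  65.  85. 118.]
 cross [ 513.6  -160.58   50.43    0.58]
 block [ 513.7 -160.6   49.6   49.5   50.5]
scene hole [5.4149e+02 9.9870e+01 7.8700e+00 2.0000e-02]
 cap4 [545.27  97.55  71.78   0.63]
 levels [ 69.  96. 124. 176.]
 cross [ 5.1127e+02 -1.6018e+02  5.1250e+01  5.1000e-01]
 block [ 511.4 -160.1   48.6   49.1   49.4]
```

```bash
cat > go.py <<'E'
import sys
from h import *
from scipy.spatial.transform import Rotation as Ro
def to(xyz,ang,o=None):
    """units for TCP target xyz and jaw direction ang(deg, mod 90)"""
    o=o or observe(); R=Ro.from_euler("xyz",o["tool_rot"]).as_matrix()
    d=R.T@(np.array(xyz)-o["tool_pos"])/.04; y=np.degrees(np.arctan2(R[1,1],R[0,1]))
    e=((ang-y+45)%90)-45
    print("tcp",np.round(o["tool_pos"],4),"yaw y",round(y,1),"xdir",np.round(R[:,0],3),"tx ty tz",np.round(d,2),"roll opts",np.round([-(e+k)/10 for k in(-90,0,90)],2),"q",np.round(o["qpos"],2),"F",np.round(o["contact_force"],1),"t",o["time"],"op",round(o["opening"],4))
if __name__=="__main__": a=list(map(float,sys.argv[1:])); to(a[:3],a[3])
E
python3 go.py 0.5425 0.1007 0.16 25
```

```text
tcp [ 0.1475 -0.5035  0.2512] yaw y -73.7 xdir [-0.     0.001 -1.   ] tx ty tz [  2.3  -11.72 -13.72] roll opts [ 8.13 -0.87 -9.87] q [-1.43  0.34  1.52  0.    1.28 -0.15] F [ 0.4  0.2 -0. ] t 0.1 op 0.0917
```

```bash
python3 -m crank '[{"fingers":1,"tx":0,"ty":-11.7,"tz":-13.7,"roll":-0.9},{"fingers":1,"tx":0,"ty":-11.7,"tz":-13.7,"roll":-0.9},{"fingers":1,"tx":0,"ty":-11.7,"tz":-13.7,"roll":-0.9},{"fingers":1,"tx":0,"ty":-11.7,"tz":-13.7,"roll":-0.9},{"fingers":1,"tx":0,"ty":-11.7,"tz":-13.7,"roll":-0.9},{"fingers":1,"tx":0,"ty":-11.7,"tz":-13.7,"roll":-0.9},{"fingers":1,"tx":0,"ty":-11.7,"tz":-13.7,"roll":-0.9},{"fingers":1,"tx":0,"ty":-11.7,"tz":-13.7,"roll":-0.9}]' 25; python3 go.py 0.5425 0.1007 0.16 25
```

```text
time: 1.1
tool_pos: [0.4219, -0.0835, 0.2517]
tool_rot: [1.58, 1.57, -1.119]
contact_force: [1.0, -0.2, 0.6]
opening: 0.092
tcp [ 0.4219 -0.0835  0.2517] yaw y -64.7 xdir [ 0. -0. -1.] tx ty tz [ 2.29 -2.87 -4.69] roll opts [ 9.03  0.03 -8.97] q [-0.37  0.17  1.76 -0.    1.21  0.76] F [ 1.  -0.2  0.6] t 1.1 op 0.092
```

```bash
python3 -m crank '[{"fingers":1,"tx":0,"ty":-2.9,"tz":-4.7,"roll":0},{"fingers":1,"tx":0,"ty":-2.9,"tz":-4.7,"roll":0},{"fingers":1,"tx":0,"ty":-2.9,"tz":-4.7,"roll":0},{"fingers":1,"tx":0,"ty":-2.9,"tz":-4.7,"roll":0},{"fingers":1,"tx":2,"ty":-2.9,"tz":-4.7,"roll":0},{"fingers":1,"tx":2,"ty":-2.9,"tz":-4.7,"roll":0},{"fingers":1,"tx":2,"ty":-2.9,"tz":-4.7,"roll":0},{"fingers":1,"tx":2,"ty":-2.9,"tz":-4.7,"roll":0}]' 25; python3 go.py 0.5425 0.1007 0.098 25
python3 - <<'E'
from h import *
p,d=read_camera("scene"); np.savez("scene1.npz",p=p,d=d)
p2,_=read_camera("top"); c=[cv2.resize(p[120:200,210:317],(400,300),interpolation=2),cv2.resize(p2[177:257,171:278],(400,300),interpolation=2)]
cv2.imwrite("pics/c1.png",cv2.convertScaleAbs(np.hstack(c)[:,:,::-1],alpha=1.3))
E
```

```text
time: 2.1
tool_pos: [0.5422, 0.0998, 0.1727]
tool_rot: [2.701, 1.569, 0.001]
contact_force: [0.4, 1.1, -0.1]
opening: 0.0922
tcp [0.5422 0.0998 0.1727] yaw y -64.7 xdir [ 0.002  0.    -1.   ] tx ty tz [ 1.87 -0.02 -0.01] roll opts [ 9.03  0.03 -8.97] q [ 0.04  0.46  1.57 -0.    1.11  1.17] F [ 0.4  1.1 -0.1] t 2.1 op 0.0922
```

View pics/c1.png

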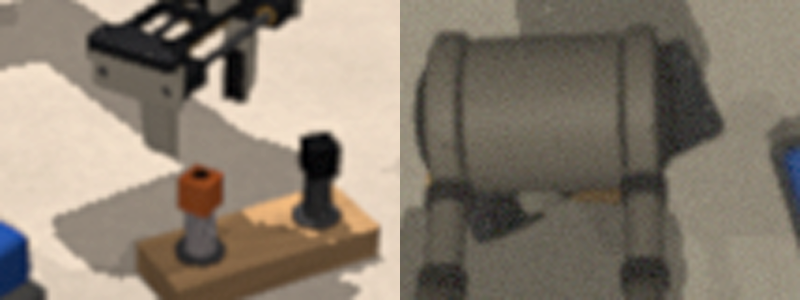

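The gripper is centred over the cap in the scene view: the fingers are at crop x 165 and 240, and the cap is at 200. Now I descend and grip.

```bash
python3 -m crank '[{"fingers":1,"tx":1,"ty":0,"tz":0,"roll":0},{"fingers":1,"tx":1.85,"ty":0,"tz":0,"roll":0},{"fingers":1,"tx":1.85,"ty":0,"tz":0,"roll":0},{"fingers":-1,"tx":1.85,"ty":0,"tz":0,"roll":0},{"fingers":-1,"tx":1.85,"ty":0,"tz":0,"roll":0},{"fingers":-1,"tx":1.85,"ty":0,"tz":0,"roll":0},{"fingers":-1,"tx":1.85,"ty":0,"tz":0,"roll":0},{"fingers":-1,"tx":1.85,"ty":0,"tz":0,"roll":0}]' 35; python3 go.py 0.5125 -0.1604 0.23 50.5
```

```text
time: 3.2
tool_pos: [0.5416, 0.0998, 0.0979]
tool_rot: [2.271, 1.571, -0.428]
contact_force: [0.1, 0.1, 0.2]
opening: 0.0461
tcp [0.5416 0.0998 0.0979] yaw y -64.7 xdir [ 0. -0. -1.] tx ty tz [-3.3   5.57  3.44] roll opts [  6.48  -2.52 -11.52] q [ 0.04  0.56  1.65 -0.    0.94  1.17] F [0.1 0.1 0.2] t 3.2 op 0.0461
```

Still closing, so I wait, then lift.

```bash
python3 -m crank '[{"fingers":-1,"tx":0,"ty":0,"tz":0,"roll":0},{"fingers":-1,"tx":0,"ty":0,"tz":0,"roll":0},{"fingers":-1,"tx":0,"ty":0,"tz":0,"roll":0},{"fingers":-1,"tx":0,"ty":0,"tz":0,"roll":0},{"fingers":-1,"tx":-0.3,"ty":0,"tz":0,"roll":0},{"fingers":-1,"tx":-1,"ty":0,"tz":0,"roll":0},{"fingers":-1,"tx":-2,"ty":0,"tz":0,"roll":0},{"fingers":-1,"tx":-3.3,"ty":0,"tz":0,"roll":0}]' 35; python3 go.py 0.5125 -0.1604 0.23 50.5
```

```text
time: 4.2
tool_pos: [0.5407, 0.0998, 0.2307]
tool_rot: [-0.348, 1.568, -3.048]
contact_force: [0.6, 1.0, -2.6]
opening: 0.0277
tcp [0.5407 0.0998 0.2307] yaw y -64.7 xdir [-0.002 -0.    -1.   ] tx ty tz [0.02 5.58 3.42] roll opts [  6.48  -2.52 -11.52] q [ 0.04  0.41  1.49 -0.    1.25  1.17] F [ 0.6  1.  -2.6] t 4.2 op 0.0277
```

The cutter is gripped at an opening of 27.7 mm and lifted. Next, move over the hub with the quarter-turn correction.

```bash
python3 -m crank '[{"fingers":-1,"tx":0,"ty":1.3,"tz":0.8,"roll":-0.6},{"fingers":-1,"tx":0,"ty":2.6,"tz":1.6,"roll":-1.2},{"fingers":-1,"tx":0,"ty":3.9,"tz":2.4,"roll":-1.8},{"fingers":-1,"tx":0,"ty":5,"tz":3.1,"roll":-2.5},{"fingers":-1,"tx":0,"ty":5.58,"tz":3.42,"roll":-2.52},{"fingers":-1,"tx":0,"ty":5.58,"tz":3.42,"roll":-2.52},{"fingers":-1,"tx":0,"ty":5.58,"tz":3.42,"roll":-2.52},{"fingers":-1,"tx":0,"ty":5.58,"tz":3.42,"roll":-2.52}]' 35; python3 go.py 0.5125 -0.1604 0.23 50.5
python3 - <<'E'
from h import *
p,d=read_camera("scene"); np.savez("scene2.npz",p=p,d=d)
p2,d2=read_camera("top");np.savez("top2.npz",p=p2,d=d2); c=[cv2.resize(p[110:230,110:270],(400,300),interpolation=2),cv2.resize(p2[169:289,228:388],(400,300),interpolation=2)]
cv2.imwrite("pics/c2.png",cv2.convertScaleAbs(np.hstack(c)[:,:,::-1],alpha=1.3))
E
```

```text
time: 5.2
tool_pos: [0.5134, -0.1592, 0.2299]
tool_rot: [-2.478, 1.571, 1.547]
contact_force: [0.5, -0.6, -1.4]
opening: 0.0278
tcp [ 0.5134 -0.1592  0.2299] yaw y -39.4 xdir [ 0.  0. -1.] tx ty tz [-0.    0.    0.04] roll opts [ 9.01  0.01 -8.99] q [-0.44  0.38  1.52  0.    1.23  0.24] F [ 0.5 -0.6 -1.4] t 5.2 op 0.0278
```

View pics/c2.png

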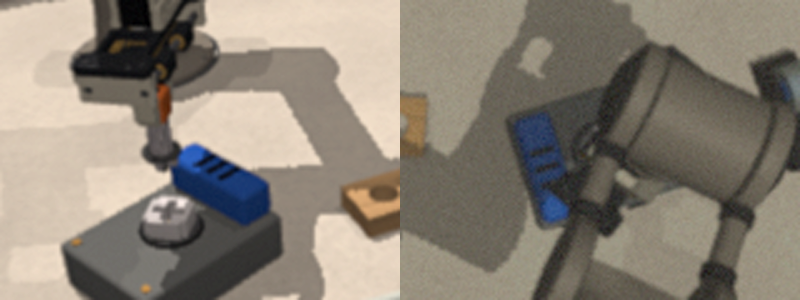

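The cutter hangs above the hub. In the left crop the collar is at (160,160) and the hub at (170,215). I descend to just above the mouth and compare close up.

```bash
python3 -m crank '[{"fingers":-1,"tx":0.3,"ty":0,"tz":0,"roll":0},{"fingers":-1,"tx":0.6,"ty":0,"tz":0,"roll":0},{"fingers":-1,"tx":0.8,"ty":0,"tz":0,"roll":0},{"fingers":-1,"tx":0.9,"ty":0,"tz":0,"roll":0},{"fingers":-1,"tx":0.9,"ty":0,"tz":0,"roll":0},{"fingers":-1,"tx":0.9,"ty":0,"tz":0,"roll":0},{"fingers":-1,"tx":0.9,"ty":0,"tz":0,"roll":0},{"fingers":-1,"tx":0.9,"ty":0,"tz":0,"roll":0}]' 35; python3 go.py 0.5125 -0.1604 0.23 50.5
python3 - <<'E'
from ang import *
o=observe(); t=o["tool_pos"]
p=np.load("scene2.npz")["p"]; d=np.load("scene2.npz")["d"]
k,dd,T=K("scene"); Ti=np.linalg.inv(T)
pr=lambda W:cv2.projectPoints(np.array(W,float),cv2.Rodrigues(Ti[:3,:3])[0],Ti[:3,3],k,dd)[0].reshape(-1,2)
p3,d3=read_camera("scene"); np.savez("scene3.npz",p=p3,d=d3)
for nm,pp,D,z in(("hi",p,d,.2299-.092),("lo",p3,d3,t[2]-.092)):
    P,uv=cloud("scene",D,np.ones(D.shape,bool)); r=np.hypot(P[:,0]-t[0],P[:,1]-t[1])
    for a,b in((.024,.029),(.031,.064)):
        s=(r<.04)&(P[:,2]>z+a)&(P[:,2]<z+b); e=uv[s]
        print(nm,a,s.sum(),"meas px",(e.min(0)+e.max(0))/2,"mean",e.mean(0),"pred axis px",pr([[t[0],t[1],z+(a+b)/2]])[0])
    print(" tip pred",pr([[t[0],t[1],z],[t[0],t[1],z+.024],[t[0],t[1],z+.098]]))
v=[cv2.resize(x[150:225,128:228],(400,300),interpolation=2) for x in(p,p3)]
cv2.imwrite("pics/c3.png",cv2.convertScaleAbs(np.hstack(v)[:,:,::-1],alpha=1.4))
E
```

```text
time: 6.3
tool_pos: [0.5134, -0.1605, 0.194]
tool_rot: [1.639, 1.57, -0.621]
contact_force: [-0.6, 0.5, -2.0]
opening: 0.0273
tcp [ 0.5134 -0.1605  0.194 ] yaw y -39.5 xdir [ 0. -0. -1.] tx ty tz [-0.9  -0.02  0.01] roll opts [ 9.  0. -9.] q [-0.45  0.42  1.58 -0.    1.15  0.24] F [-0.6  0.5 -2. ] t 6.3 op 0.0273
hi 0.024 63 meas px [174. 170.] mean [174.46031746 171.38095238] pred axis px [173.58226367 170.06093553]
hi 0.031 103 meas px [173.5 164.5] mean [173.54368932 165.14563107] pred axis px [172.56349589 163.28209668]
 tip pred [[174.83673802 178.39476697]
 [173.70207699 170.85752665]
 [170.0201147  146.3156235 ]]
lo 0.024 61 meas px [175.5 181.5] mean [175.50819672 182.75409836] pred axis px [175.27560161 181.30679045]
lo 0.031 96 meas px [176.5 176.5] mean [174.875      176.85416667] pred axis px [174.29385492 174.79004775]
 tip pred [[176.48489156 189.32161113]
 [175.39108012 182.07273519]
 [171.84413621 158.48960445]]
```

View pics/c3.png

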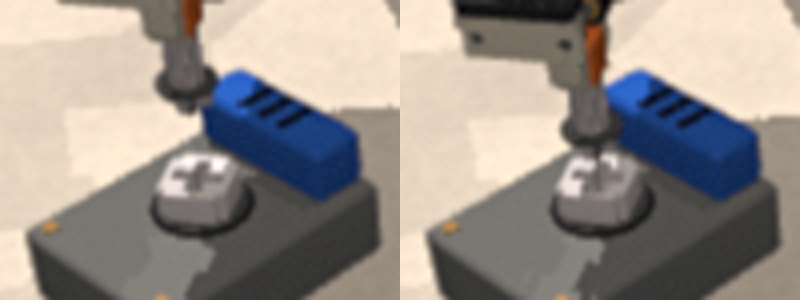

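Forward kinematics and the scene view agree to within half a pixel. I nudge by about 1 mm and ease the lugs in.

```bash
python3 -m crank '[{"fingers":-1,"tx":0.2,"ty":-0.02,"tz":0.03,"roll":0},{"fingers":-1,"tx":0.35,"ty":-0.02,"tz":0.03,"roll":0},{"fingers":-1,"tx":0.45,"ty":-0.02,"tz":0.03,"roll":0},{"fingers":-1,"tx":0.52,"ty":-0.02,"tz":0.03,"roll":0},{"fingers":-1,"tx":0.58,"ty":-0.02,"tz":0.03,"roll":0},{"fingers":-1,"tx":0.63,"ty":-0.02,"tz":0.03,"roll":0},{"fingers":-1,"tx":0.66,"ty":-0.02,"tz":0.03,"roll":0},{"fingers":-1,"tx":0.66,"ty":-0.02,"tz":0.03,"roll":0}]' 40; python3 go.py 0.5122 -0.1609 0.154 50.5
```

```text
time: 7.35
tool_pos: [0.5119, -0.1608, 0.1673]
tool_rot: [0.955, 1.571, -1.305]
contact_force: [-0.2, 0.3, -1.8]
opening: 0.0277
tcp [ 0.5119 -0.1608  0.1673] yaw y -39.5 xdir [ 0. -0. -1.] tx ty tz [ 0.33  0.01 -0.  ] roll opts [ 9.  0. -9.] q [-0.45  0.44  1.61 -0.    1.08  0.24] F [-0.2  0.3 -1.8] t 7.35 op 0.0277
```

The lugs should be about 2.7 mm in and there is no contact force. I continue to home with the firmest grip.

```bash
python3 -m crank '[{"fingers":-1,"tx":0.05,"ty":0,"tz":0,"roll":0},{"fingers":-1,"tx":0.1,"ty":0,"tz":0,"roll":0},{"fingers":-1,"tx":0.15,"ty":0,"tz":0,"roll":0},{"fingers":-1,"tx":0.2,"ty":0,"tz":0,"roll":0},{"fingers":-1,"tx":0.24,"ty":0,"tz":0,"roll":0},{"fingers":-1,"tx":0.28,"ty":0,"tz":0,"roll":0},{"fingers":-1,"tx":0.3,"ty":0,"tz":0,"roll":0},{"fingers":-1,"tx":0.3,"ty":0,"tz":0,"roll":0}]' 60; python3 go.py 0.5122 -0.1609 0.154 50.5
```

```text
time: 8.35
tool_pos: [0.512, -0.1609, 0.1556]
tool_rot: [1.646, 1.57, -0.614]
contact_force: [-1.8, 0.3, 5.0]
opening: 0.0274
tcp [ 0.512  -0.1609  0.1556] yaw y -39.5 xdir [ 0. -0. -1.] tx ty tz [ 0.04  0.   -0.  ] roll opts [ 9.  0. -9.] q [-0.45  0.46  1.63 -0.    1.05  0.24] F [-1.8  0.3  5. ] t 8.35 op 0.0274
```

The spring pushes back with about 7 N, as it should. I press the last bit until the hard stop shows.

```bash
python3 -m crank '[{"fingers":-1,"tx":0.02,"ty":0,"tz":0,"roll":0},{"fingers":-1,"tx":0.04,"ty":0,"tz":0,"roll":0},{"fingers":-1,"tx":0.06,"ty":0,"tz":0,"roll":0},{"fingers":-1,"tx":0.08,"ty":0,"tz":0,"roll":0},{"fingers":-1,"tx":0.08,"ty":0,"tz":0,"roll":0},{"fingers":-1,"tx":0.08,"ty":0,"tz":0,"roll":0},{"fingers":-1,"tx":0.08,"ty":0,"tz":0,"roll":0},{"fingers":-1,"tx":0.08,"ty":0,"tz":0,"roll":0}]' 60; python3 go.py 0.5122 -0.1609 0.154 50.5
python3 - <<'E'
from h import *
p,d=read_camera("scene")
cv2.imwrite("pics/c4.png",cv2.convertScaleAbs(cv2.resize(p[150:225,128:228],(600,450),interpolation=2)[:,:,::-1],alpha=1.4))
E
```

```text
time: 9.35
tool_pos: [0.512, -0.1609, 0.1536]
tool_rot: [1.726, 1.57, -0.533]
contact_force: [-4.2, 1.9, 14.6]
opening: 0.0275
tcp [ 0.512  -0.1609  0.1536] yaw y -39.5 xdir [ 0.001 -0.001 -1.   ] tx ty tz [-0.01  0.   -0.  ] roll opts [ 9.  0. -9.] q [-0.45  0.46  1.63 -0.    1.05  0.24] F [-4.2  1.9 14.6] t 9.35 op 0.0275
```

View pics/c4.png

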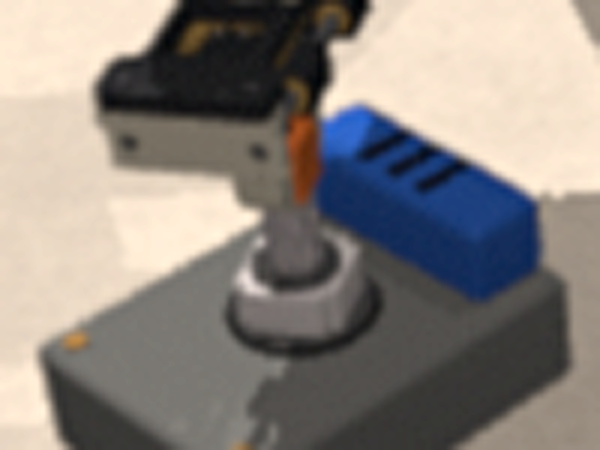

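The collar, at (295,265) in the crop, sits on the hub's white top face. One more small push will confirm the hard stop.

```bash
python3 -m crank '[{"fingers":-1,"tx":0.02,"ty":0,"tz":0,"roll":0},{"fingers":-1,"tx":0.04,"ty":0,"tz":0,"roll":0},{"fingers":-1,"tx":0.04,"ty":0,"tz":0,"roll":0},{"fingers":-1,"tx":0.04,"ty":0,"tz":0,"roll":0},{"fingers":-1,"tx":0.04,"ty":0,"tz":0,"roll":0},{"fingers":-1,"tx":0.04,"ty":0,"tz":0,"roll":0},{"fingers":-1,"tx":0.04,"ty":0,"tz":0,"roll":0},{"fingers":-1,"tx":0.04,"ty":0,"tz":0,"roll":0}]' 60; python3 go.py 0.5122 -0.1609 0.154 50.5
```

```text
time: 10.4
tool_pos: [0.5121, -0.1609, 0.1535]
tool_rot: [1.749, 1.569, -0.511]
contact_force: [-8.0, 2.5, 26.1]
opening: 0.0278
tcp [ 0.5121 -0.1609  0.1535] yaw y -39.5 xdir [ 0.002 -0.001 -1.   ] tx ty tz [-0.01  0.   -0.  ] roll opts [ 9.  0. -9.] q [-0.45  0.46  1.63 -0.    1.05  0.24] F [-8.   2.5 26.1] t 10.4 op 0.0278
```

The tool moved 0.1 mm for 11 N more, which is a hard stop, so the cutter is home. Handing in.

```bash
python3 -c "
from cell import *
hand_in(); o=observe(); print(o['time'],o['tool_pos'],o['contact_force'],o['opening'])"
```

```text
the job is handed in; nothing more can be done
the job is handed in; nothing more can be done
```

I took the orange-capped cutter out of the stand, turned it about 25° to line up with the slots, and slid it home into the drive socket. I handed in at 10.4 s with the gripper still pressing down on it.

**Last checks:**
- **Seated:** the tool height puts the nose about 24.5 mm below the mouth (home is 24). The last push added about 11 N for only 0.1 mm of travel, which is a hard stop. The scene picture shows the collar sitting on the hub.
- **Pressing:** the upward force was 26 N, with the grip set to 60 N. The jaws were 27.8 mm open on the 28 mm cap, and the tool was upright to about 0.002 rad.
- **Not measured directly:** I had no reading of the spring pin and did not look at the lugs once they were in. I infer the meshing and the pin travel from the depth, the spring force on the way down and the hard stop.

**Disagreements:** the two cameras differed by about 2 mm on the hub's position, so I aimed between them. A side force of about 8 N remained at the end, which suggests the cutter was held slightly off centre.

I did not re-measure the worn cutter, hood, cup or tape dispenser at the end. The arm's path kept clear of them, and no unexpected contact force showed at the end of any move.

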